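Prop the chest lid on its stay and fetch the glue

ROBOT

A 6-joint arm with a two-finger parallel gripper is mounted at the origin on the work surface. World frame = base frame: x ahead of the robot, y to its left, z up, the work surface at z = 0. Lengths are in mm, angles in rad, forces in N, time in s.
With the tool pointing down it reaches from about 375 to 825 mm from the base axis. Payload 5.5 kg.
Tool frame: the origin (TCP) lies on the centre line of the jaws, within the pads' length; the fingertips stand 19 mm ahead of it and the grasp point (between the pads) is the TCP (arm.tips_ahead is the distance from the TCP to the fingertips, in mm); z points along the fingers, x is the direction in which the jaws open and shut, and the axes are right-handed (so a half turn about z gives the same grasp; the last joint's range is limited). The gripper opens to 85 mm and grips with 20 to 120 N. Pads are 22 mm wide; open, the fingers measure 114 mm over their backs; the gripper's body (76 mm by 85 mm) begins 54 mm behind the grasp point. The pads swing forward as they close: fully open they stand 13 mm farther back than shut.
Start: joints at [-1.189, 0.314, -0.047, 1.21, 0, 1.571], TCP at [223.551, -556.794, 250.299] pointing down, gripper open.
Joint ranges: [-2.67, 2.67], [-0.69, 1.73], [-1.03, 1.25], [-2.08, 2.16], [-1.42, 1.45], [-3.14, 3.14]. Speed limits (rad/s): [2.39, 2.39, 3.01, 3.14, 3.14, 3.14].

INTERFACE

Orientations are given as a 3x3 rotation matrix whose columns are the frame's x, y, z axes.
In Python, from bench import sensors, get_image, camera_info, arm gives the robot as it stands.
- The arm moves only by the tool send_rows, never from a script. Its argument "targets" is a list of rows, each a list of 7 numbers: the shift along the world's x, y, z in cm, then the turn, a rotation vector about the world's x, y, z in degrees, then the closure, from 0 (fully open) to 1 (shut). In form: [[x, y, z, ax, ay, az, hand], ...]. A call has 1 to 12 rows; each row shifts and turns the commanded pose from where the row before left it; what a row does not reach is not made up. A row lasts 1/10 s, in which the tool goes at most 50 mm and 8.59 degrees, less where a joint would pass 70% of its speed; a pose out of reach is approached as far as the arm can. A call with a gripper value outside its range is refused whole. The fingers move at their own pace and stop on an object; "grip_force" is the grip in N (left out, the last holds). Time passes only in rows, so rows that do not move let the fingers close. It gives the time, the measured TCP pose, the force and the opening at its end, in the units of the state.
- sensors.observe(): the state, without advancing time (a new reading comes with each control period).
- get_image(name): name is "scene" or "top" or "wrist"; returns (picture, depth): 400x640x3 uint8, blue, green, red; 400x640 float32, mm along the optical axis (not along the pixel's ray), 0 where there is no reading.
- camera_info(name): a dict with "camera_matrix" (3x3 intrinsics, pixels), "R" (3x3) and "t" (3): a world point X has camera coordinates R X + t. Camera axes: x right, y down, z forward; pixel columns grow to the right and rows downward; lengths in mm; the calibration is good to about 2 mm. A picture is of the moment at which its call begins: read the wrist's pose just before it. camera_info takes no time and is no camera call; for the wrist camera it gives the pose at the moment of the call.
- arm.sign_off(): hands the job in, once; it reports no verdict.
The state is a dict: "t": time; "q": joint angles; "dq": joint speeds; "joint_efforts": joint torques, N m; "position": TCP position; "tcp_rot": TCP orientation; "force": force on the tool from outside, world axes, zero at the start; "torque": the same for the moment, N m; "finger_gap": finger opening in mm.
Only numpy, scipy, OpenCV 4.12 (cv2) and the standard library are available. Lean on these libraries where they do the work, as an engineer would, in place of code of your own. Each camera call takes 0.05 s, during which the arm holds its last target. There are 200 camera calls.

TASK

Open the pine chest by the bow handle on its lid and let the lid down gently until its stay holds it by itself in the last, widest notch; do not let the lid drop. Then lift the white glue bottle, which stands upside down on its narrow cap, out of the chest and stand it on its cap again in the middle of the stool seat, without toppling it. Leave the lid propped and everything else where it is.

Things in the scene. Friction and masses are not known exactly. Their poses are not given: they have to be found in the camera images.
- chest: Pine chest with its lid, fixed to the table. Box 180 mm deep (x) x 344 mm wide (y) x 125 mm high, walls 12 mm, floor 10 mm thick. Origin: centre of its underside; +x points to the hinge side (rear, away from the robot, yaw up to 0.2 rad), z up. Inside it stand the bottle (towards the front, in the middle third), the carton at the -y end and the sander at the +y end.
- lid (a joint): Angle of the chest's lid in rad: 0 shut, grows as the front edge rises, hard stop at 1.396 (80 degrees). The lid is a 185 x 344 x 12 mm pine board, 0.5 kg, hinged along the rear top edge (axis parallel to the chest's y); it swings freely and falls shut when let go unless the stay holds it. The lid rests at about 1.25 (71 degrees) in the last notch, 0.94 in the middle one and 0.63 in the first.
- lid_handle (a point): Middle of the lid's bow handle: a round steel bar, 12 mm thick, 110 mm long, parallel to the chest's y, level with the lid's edge, its axis 34 mm in front of it (held by a post at each end); 131 mm above the table when shut, 335 mm in the last notch, 342 mm at most. It can be hooked from below or pinched from above; about 3 N lifts it. It turns with the lid at 219 mm from the hinge.
- lid_hinge (a point): Middle of the hinge line, at the chest's rear top edge: chest frame (90, 0, 125.5) mm. The handle lies at (-219, 0, +6) mm from it with the lid shut.
- stay (a joint): Stay's angle about its pivot on the lid's +y end (rad): 0 with the lid shut, about 1.89 in the last notch. Flat steel bar outside the chest, 108 mm from pivot to foot. It works by itself: as the lid rises, the roller foot drags to the rear over a notched batten on the chest's end.
- stay_foot (a point): Centre of the stay's roller foot (10 mm thick). Three sawteeth on the batten point up; once the lid is past about 1.30 rad the foot has dropped behind the last tooth, and when the lid is then lowered the foot stops against that tooth and the lid rests at about 1.25 rad.
- bottle: White plastic glue bottle standing upside down: grey cap 32 mm thick and 21 mm high below, then a shoulder widening to a round body 48 mm thick from 44 mm up to 100 mm height; 105 mm tall in all, about 0.17 kg. Top-heavy: it tips over at about 14 degrees. Origin: centre of the cap's face on which it stands; z up along it.
- seat: Stool seat: fixed pine board 220 x 220 x 20 mm lying flat on the table, a 5 mm screw standing 49 mm up out of it near each corner (at x, y = +-90 mm). Origin: centre of its underside, z up.
- seat_mid (a point): Centre of the seat's top face, 20 mm above the table: where the bottle shall stand.
- carton: Cardboard carton of screws, 85 x 40 x 60 mm high, in the chest's -y end. Leave it.
- sander: Sanding block, 100 x 42 x 42 mm high, in the chest's +y end. Leave it.
- drill: Drill lying on the table, about 240 x 150 x 64 mm high. Leave it.
- gluegun: Black glue gun lying on the table, 150 x 100 x 32 mm high. Leave it.
- batten: Pine batten, 440 x 34 x 22 mm high, lying across the rear of the table. Leave it.
- jar: Clear jar, 72 mm thick, 85 mm high. Leave it.
- mallet: Rubber mallet lying on the table, 290 mm long, 58 mm high. Leave it.
- tape: Black tape measure, 70 x 36 x 68 mm high. Leave it.

How it is judged (in metres and radians):
On the way, in this order (a step that is already met when the one before it is completed fails the run):
1. the lid stands propped by its stay in the last notch, with the robot off the chest (value of joint lid between 1.19 and 1.31 rad and velocity of joint lid between -0.05 and 0.05 rad/s and contact force between chest and the fingers below 0.2 N and contact force between chest and the arm below 0.2 N), for 0.5 s.
2. the bottle is lifted out of the chest, upright (z of bottle in the frame of chest above 0.115 m and angle between bottle's own z axis and vertical below 0.5 rad), for 0.05 s.
At the end, for the whole second after the job is handed in: The lid is still held by its stay in the last notch (lid angle 1.19 to 1.31 rad, at rest), and the bottle stands on its cap on the seat, its centre within 40 mm of the seat's centre, upright within 0.1 rad and at rest (value of joint lid between 1.19 and 1.31 rad and velocity of joint lid between -0.05 and 0.05 rad/s and horizontal distance between bottle and seat_mid below 0.04 m and z of bottle in the frame of seat_mid between -0.004 and 0.004 m and angle between bottle's own z axis and vertical below 0.1 rad and linear speed of bottle below 0.02 m/s); the robot touches nothing.
It fails at once if the bottle topples (leans more than 0.6 rad) (angle between bottle's own z axis and vertical above 0.6 rad).
It fails at once if the lid drops (falls faster than 3 rad/s) (velocity of joint lid below -3 rad/s).
It fails at once if a bystander is shifted by more than 30 mm (distance of any of carton, sander, drill, gluegun, batten, jar, mallet, tape from where it was at the start of the episode above 0.03 m).
It also fails if it takes over 67 s, if anything falls off the work surface, if the arm or the gripper's body presses on something with over 40 N, if the wrist force passes 120 N, or if a joint passes its speed limit or range.

## Working session

There is one attempt and no reset: what is moved stays moved. The work goes in short steps, Python scripts to look and compute and a tool call to move; the robot and the scene stay as the last step left them, time stands still between calls to the robot, and variables do not carry over. Pictures are saved under pics/ and viewed, about 8 in all and at most 12, crops included, and the job is handed in when it is done.

Besides the shell and the picture viewer there is one more tool, called in YAML: its name, and indented under it one key for each argument. send_rows: Moves the arm, as the interface text tells. Its arguments: {"type":"object","properties":{"targets":{"type":"array","items":{"type":"array","items":{"type":"number"}}},"grip_force":{"type":"number"}},"required":["targets"]}

```bash
mkdir -p pics; cat > h.py <<'E'
import numpy as np, cv2
from bench import sensors, get_image, camera_info, arm
def cloud(name):
    ci=camera_info(name); im,d=get_image(name)
    K=np.array(ci["camera_matrix"]);R=np.array(ci["R"]);t=np.array(ci["t"])
    v,u=np.mgrid[:400,:640]
    c=np.stack([(u-K[0,2])/K[0,0]*d,(v-K[1,2])/K[1,1]*d,d],-1)
    P=(c-t)@R
    P[d==0]=np.nan
    return im,P
E
python3 - <<'E'
from h import *
for n in("scene","top"):
    im,P=cloud(n); cv2.imwrite(f"pics/{n}0.png",im); np.save(f"/tmp/{n}.npy",P); ci=camera_info(n); print(n,-np.array(ci["R"]).T@ci["t"])
s=sensors.observe(); print(s["t"],s["position"],s["tcp_rot"],s["finger_gap"],s["force"])
E
```

```text
scene [1252.42574163  412.18308581  994.31381534]
top [ 351.04606732   22.54980675 1245.93465875]
0.1 [ 223.37340408 -556.35071309  249.55105149] [[ 3.72598031e-01 -9.27992663e-01 -5.68716772e-04]
 [-9.27991626e-01 -3.72598465e-01  1.38737669e-03]
 [-1.49937838e-03  1.08305800e-05 -9.99998876e-01]] 85.2447855082308 [-0.48251798 -0.11182598  0.30061974]
```

View pics/top0.png

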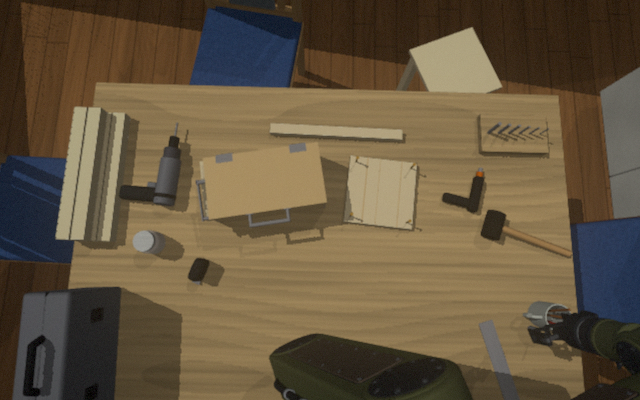

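View pics/scene0.png

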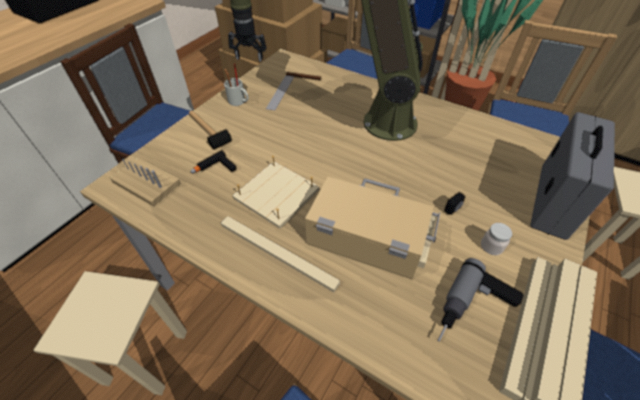

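Top view: the chest lid has corners near (200,160), (319,144), (326,203) and (207,219), and the handle bar is at about (268,222). The seat has corners near (351,156), (418,162), (413,230) and (345,224). The stay is on the left (+y).

```bash
python3 - <<'E'
from h import *
P=np.load("/tmp/top.npy")
x,y,z=P[...,0],P[...,1],P[...,2]
def rect(m,lab):
    m=cv2.morphologyEx(m.astype(np.uint8),cv2.MORPH_OPEN,np.ones((3,3)))
    n,l,s,c=cv2.connectedComponentsWithStats(m); k=1+np.argmax(s[1:,4]); mm=l==k
    (c,wh,a)=cv2.minAreaRect(np.stack([x[mm],y[mm]],-1).astype(np.float32))
    print(lab,c,wh,a,"z",np.median(z[mm]),s[k])
r=np.zeros(x.shape,bool);r[130:240,190:335]=1
rect(r&(z>115)&(z<150),"lid")
r[:]=0;r[145:240,335:430]=1
rect(r&(z>12)&(z<30),"seat")
rr=np.zeros(x.shape,bool);rr[206:232,240:295]=1
m=rr&(z>105)&(z<145)
# handle bar: bottom rows
for u in range(248,292,4):
    k=[v for v in range(200,232) if m[v,u]]
    if k: v=k[-1];print(u,v,P[v,u].round(0),P[v-1,u].round(0))
im=cv2.imread("pics/top0.png")[130:245,180:430]
cv2.imwrite("pics/crop.png",cv2.resize(im,None,fx=3,fy=3,interpolation=cv2.INTER_CUBIC))
E
```

```text
lid (577.1950073242188, 192.3916778564453) (232.13833618164062, 371.8464660644531) 9.708568572998047 z 137.73366452061097 [ 196  143  131   85 7621]
seat (592.6300048828125, -180.1453094482422) (220.6118927001953, 220.94090270996094) 84.81290435791016 z 20.021852329854777 [ 344  156   73   74 4443]
248 215 [492. 225. 132.] [494. 224. 137.]
252 227 [457. 211. 134.] [460. 210. 138.]
256 226 [460. 199. 137.] [463. 199. 140.]
260 226 [461. 188. 135.] [463. 188. 136.]
264 225 [464. 176. 137.] [467. 176. 135.]
268 225 [464. 165. 135.] [467. 165. 134.]
272 224 [467. 153. 135.] [470. 153. 137.]
276 223 [471. 142. 134.] [473. 142. 136.]
280 223 [471. 131. 134.] [474. 131. 135.]
284 222 [474. 119. 137.] [476. 119. 139.]
288 222 [474. 108. 134.] [477. 108. 135.]
```

View pics/crop.png

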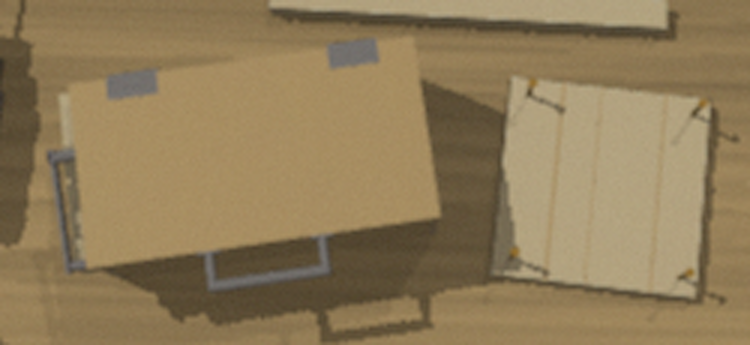

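send_rows:
  targets:
    - [4.3,2.6,0.5,0,0,3,0]
    - [4.3,2.6,0.5,0,0,4,0]
    - [4.3,2.6,0.5,0,0,4,0]
    - [4.3,2.6,0.5,0,0,4,0]
    - [4.3,2.6,0.5,0,0,4,0]
    - [3.5,3.5,0.5,0,0,4.5,0]
    - [0,4.5,0.5,0,0,4.5,0]
    - [0,4.5,0.5,0,0,4.5,0]
    - [0,4.5,0,0,0,4.5,0]
    - [0,4.5,0,0,0,4.5,0]
    - [0,4.5,0,0,0,4.5,0]
    - [0,4.5,0,0,0,4.5,0]

```text
t: 1.3
position: [470.9, -121.3, 289.8]
tcp_rot: [[0.954, -0.3, -0.0], [-0.3, -0.954, 0.0], [-0.0, -0.0, -1.0]]
force: [-0.2, 0.7, -0.0]
finger_gap: 85.6
```

send_rows:
  targets:
    - [0,4.5,0,0,0,4.5,0]
    - [0,4.5,0,0,0,4.5,0]
    - [0,4.5,0,0,0,4.5,0]
    - [0,4.5,0,0,0,4.5,0]
    - [0,4.5,0,0,0,4.5,0]
    - [0,4,0,0,0,4.5,0.3]
    - [0,0,0,0,0,0,0.6]
    - [0,0,0,0,0,0,0.6]

```text
t: 2.1
position: [471.0, 142.4, 289.6]
tcp_rot: [[0.986, 0.164, -0.001], [0.164, -0.986, -0.001], [-0.001, 0.001, -1.0]]
force: [0.0, 0.1, -0.4]
finger_gap: 44.1
```

```bash
cat > st.py <<'E'
from h import *
s=sensors.observe();r=np.array(s["tcp_rot"])
print("t",s["t"],"p",np.round(s["position"],1),"jaw",np.degrees(np.arctan2(r[1,0],r[0,0])).round(1),"z",r[:,2].round(3),"gap",round(s["finger_gap"],1),"F",np.round(s["force"],1),"q",np.round(s["q"],2))
E
python3 st.py; python3 - <<'E'
from h import *
im,P=cloud("wrist"); cv2.imwrite("pics/w1.png",im); np.save("/tmp/w.npy",P)
E
```

```text
t 2.1 p [471.  142.4 289.6] jaw 9.5 z [-0.001 -0.001 -1.   ] gap 44.1 F [ 0.   0.1 -0.4] q [ 0.29  0.1  -0.23  1.25 -0.    1.7 ]
```

View pics/w1.png

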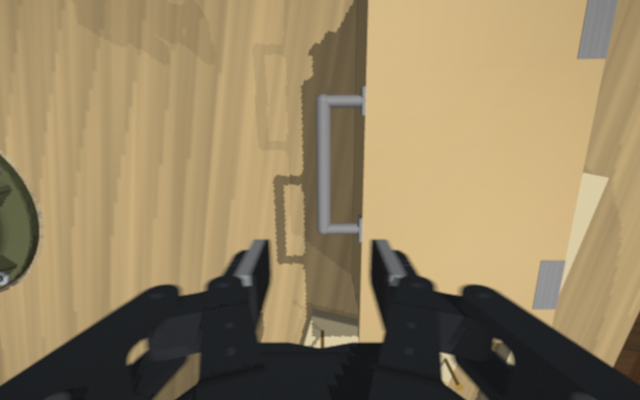

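The wrist view shows the bar vertical at column ~324, rows 95–233, and parallel to the lid edge (column ~362). The chest yaw therefore matches the jaw yaw of 9.5°.

```bash
cat >> h.py <<'E'
def ray(name,u,v,z):
    ci=camera_info(name);K=np.array(ci["camera_matrix"]);R=np.array(ci["R"]);t=np.array(ci["t"])
    d=R.T@np.linalg.solve(K,[u,v,1]);o=-R.T@t
    return o+d*(z-o[2])/d[2]
E
python3 - <<'E'
from h import *
P=np.load("/tmp/w.npy")
for a in((324,97),(324,164),(324,231)): print(ray("wrist",*a,131).round(1), P[a[1],a[0]].round(1))
print("lid edge",ray("wrist",362,164,131),"hinges",P[25,600],P[285,550])
s=np.array(sensors.observe()["position"]);m=ray("wrist",324,164,131);print("move",m-s)
E
```

```text
[462.3 218.1 131. ] [462.  218.8 135.7]
[471.4 164.  131. ] [471.1 165.7 136.8]
[481.6 103.7 131. ] [481.1 106.6 136.4]
lid edge [503.62603215 169.27404794 131.        ] hinges [658.27955625 303.91288283 138.41719108] [696.41521799  89.16748057 137.54479875]
move [   0.32133922   22.37425708 -158.71505001]
```

send_rows:
  targets:
    - [0,0.9,-3.5,0,0,0,0.65]
    - [0,1.0,-3.5,0,0,0,0.65]
    - [0,0,-2,0,0,0,0.65]
    - [0,0,0,0,0,0,0.65]
  grip_force: 20

```text
t: 2.55
position: [469.3, 158.7, 197.2]
tcp_rot: [[0.987, 0.16, -0.005], [0.16, -0.987, -0.002], [-0.006, 0.001, -1.0]]
force: [-0.9, 0.1, -0.0]
finger_gap: 30.0
```

send_rows:
  targets:
    - [0.2,0.1,-2,0,0,0,0.65]
    - [0,0,-2,0,0,0,0.65]
    - [0,0,-1.2,0,0,0,0.65]
    - [0,0,-0.6,0,0,0,0.65]
    - [0,0,0,0,0,0,0.65]

```text
t: 3.05
position: [473.4, 161.4, 142.1]
tcp_rot: [[0.987, 0.162, -0.0], [0.162, -0.987, -0.0], [-0.0, 0.0, -1.0]]
force: [-1.4, -0.5, 0.1]
finger_gap: 30.2
```

send_rows:
  targets:
    - [0,0,0,0,0,0,1]
    - [0,0,0,0,0,0,1]
    - [0,0,0,0,0,0,1]
    - [0,0,0,0,0,0,1]
    - [0,0,0,0,0,0,1]
  grip_force: 25

```text
t: 3.55
position: [470.5, 161.3, 142.5]
tcp_rot: [[0.987, 0.163, -0.005], [0.163, -0.987, -0.001], [-0.005, 0.0, -1.0]]
force: [-10.3, -2.7, 7.9]
finger_gap: 10.5
```

send_rows:
  targets:
    - [0,0,0,0,0,0,0.65]
    - [0,0,0,0,0,0,0.65]
    - [0,0,-0.5,0,0,0,0.65]
    - [0,0,-0.5,0,0,0,0.65]
    - [0,0,0,0,0,0,0.8]
    - [0,0,0,0,0,0,0.8]
    - [0,0,0,0,0,0,0.8]

```text
t: 4.25
position: [472.9, 161.7, 131.7]
tcp_rot: [[0.987, 0.163, -0.001], [0.163, -0.987, -0.0], [-0.001, 0.0, -1.0]]
force: [-1.4, 0.5, -0.8]
finger_gap: 16.8
```

send_rows:
  targets:
    - [0,0,0,0,0,0,1]
    - [0,0,0,0,0,0,1]
    - [0,0,0,0,0,0,1]
    - [0,0,0,0,0,0,1]

```text
t: 4.65
position: [470.4, 161.3, 131.5]
tcp_rot: [[0.987, 0.163, -0.006], [0.163, -0.987, -0.001], [-0.006, -0.0, -1.0]]
force: [-9.0, -1.6, 4.2]
finger_gap: 10.8
```

```bash
python3 -c "
import numpy as np
a=.0274+np.linspace(0,1.34,23);p=np.c_[-219*np.cos(a),219*np.sin(a)]/10;d=np.diff(p,axis=0)
for e in d: print([round(e[0]*.986,2),round(e[0]*.164,2),round(e[1],2)])"
```

```text
[np.float64(0.08), np.float64(0.01), np.float64(1.33)]
[np.float64(0.16), np.float64(0.03), np.float64(1.32)]
[np.float64(0.24), np.float64(0.04), np.float64(1.31)]
[np.float64(0.31), np.float64(0.05), np.float64(1.3)]
[np.float64(0.39), np.float64(0.06), np.float64(1.27)]
[np.float64(0.47), np.float64(0.08), np.float64(1.25)]
[np.float64(0.54), np.float64(0.09), np.float64(1.22)]
[np.float64(0.61), np.float64(0.1), np.float64(1.18)]
[np.float64(0.68), np.float64(0.11), np.float64(1.14)]
[np.float64(0.75), np.float64(0.12), np.float64(1.1)]
[np.float64(0.81), np.float64(0.14), np.float64(1.05)]
[np.float64(0.87), np.float64(0.15), np.float64(1.0)]
[np.float64(0.93), np.float64(0.16), np.float64(0.94)]
[np.float64(0.99), np.float64(0.16), np.float64(0.88)]
[np.float64(1.04), np.float64(0.17), np.float64(0.82)]
[np.float64(1.09), np.float64(0.18), np.float64(0.75)]
[np.float64(1.13), np.float64(0.19), np.float64(0.68)]
[np.float64(1.17), np.float64(0.19), np.float64(0.61)]
[np.float64(1.2), np.float64(0.2), np.float64(0.54)]
[np.float64(1.23), np.float64(0.21), np.float64(0.46)]
[np.float64(1.26), np.float64(0.21), np.float64(0.39)]
[np.float64(1.28), np.float64(0.21), np.float64(0.31)]
```

send_rows:
  targets:
    - [0.08,0.01,1.33,0,0,0,1]
    - [0.16,0.03,1.32,0,0,0,1]
    - [0.24,0.04,1.31,0,0,0,1]
    - [0.31,0.05,1.3,0,0,0,1]
    - [0.39,0.06,1.27,0,0,0,1]
    - [0.47,0.08,1.25,0,0,0,1]
    - [0.54,0.09,1.22,0,0,0,1]
    - [0.61,0.1,1.18,0,0,0,1]
    - [0.68,0.11,1.14,0,0,0,1]
    - [0.75,0.12,1.1,0,0,0,1]
    - [0.81,0.14,1.05,0,0,0,1]

```text
t: 5.75
position: [518.3, 169.7, 266.6]
tcp_rot: [[0.986, 0.164, -0.011], [0.164, -0.987, -0.001], [-0.011, -0.001, -1.0]]
force: [-19.2, -1.9, 10.8]
finger_gap: 10.8
```

send_rows:
  targets:
    - [0.87,0.15,1.0,0,0,0,1]
    - [0.93,0.16,0.94,0,0,0,1]
    - [0.99,0.16,0.88,0,0,0,1]
    - [1.04,0.17,0.82,0,0,0,1]
    - [1.09,0.18,0.75,0,0,0,1]
    - [1.13,0.19,0.68,0,0,0,1]
    - [1.17,0.19,0.61,0,0,0,1]
    - [1.2,0.2,0.54,0,0,0,1]

```text
t: 6.55
position: [607.5, 185.3, 331.5]
tcp_rot: [[0.986, 0.164, 0.001], [0.164, -0.986, 0.003], [0.001, -0.003, -1.0]]
force: [-6.1, 2.7, 10.3]
finger_gap: 11.0
```

send_rows:
  targets:
    - [1.23,0.21,0.46,0,0,0,1]
    - [1.26,0.21,0.39,0,0,0,1]
    - [1.28,0.21,0.31,0,0,0,1]
    - [0,0,0,0,0,0,1]
    - [0,0,0,0,0,0,1]

```text
t: 7.05
position: [646.1, 192.0, 341.6]
tcp_rot: [[0.986, 0.164, 0.001], [0.164, -0.986, 0.003], [0.002, -0.003, -1.0]]
force: [-2.4, 5.1, 4.6]
finger_gap: 10.8
```

```bash
python3 - <<'E'
from h import *
im,P=cloud("scene"); np.save("/tmp/s.npy",P)
cv2.imwrite("pics/s1.png",cv2.resize(im[90:300,270:490],None,fx=2.8,fy=2.8,interpolation=cv2.INTER_CUBIC))
E
```

```text
(no output)
```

View pics/s1.png

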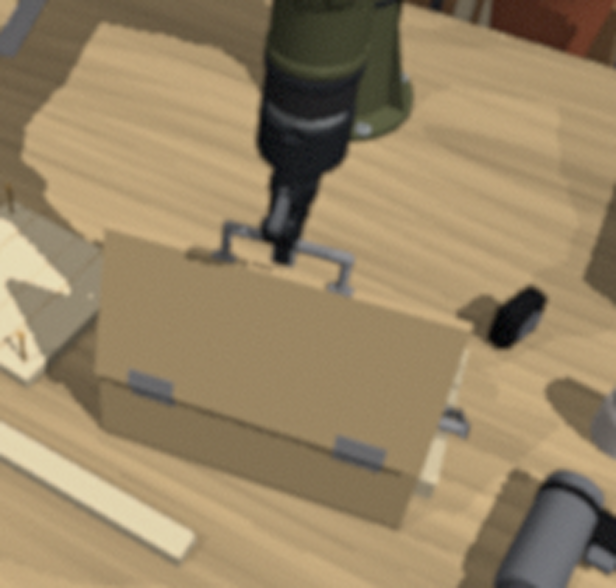

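The lid is held at about 1.36 rad, and the handle bar is in the jaws. I'll lower it slowly onto the last tooth.

send_rows:
  targets:
    - [-0.4,-0.07,-0.08,0,0,0,1]
    - [-0.5,-0.08,-0.1,0,0,0,1]
    - [-0.5,-0.08,-0.13,0,0,0,1]
    - [-0.4,-0.06,-0.12,0,0,0,1]
    - [0,0,0,0,0,0,1]

```text
t: 7.6
position: [627.1, 188.6, 336.8]
tcp_rot: [[0.987, 0.164, 0.0], [0.164, -0.987, 0.002], [0.001, -0.002, -1.0]]
force: [-2.3, 4.1, 3.4]
finger_gap: 10.9
```

send_rows:
  targets:
    - [-0.3,-0.05,-0.08,0,0,0,1]
    - [-0.2,-0.03,-0.06,0,0,0,1]
    - [0,0,0,0,0,0,1]

```text
t: 7.9
position: [622.5, 187.8, 335.3]
tcp_rot: [[0.987, 0.164, 0.001], [0.164, -0.987, 0.002], [0.001, -0.002, -1.0]]
force: [-1.7, 5.1, 2.3]
finger_gap: 11.2
```

send_rows:
  targets:
    - [-0.3,-0.05,-0.09,0,0,0,1]
    - [0,0,0,0,0,0,1]
    - [0,0,0,0,0,0,1]

```text
t: 8.2
position: [621.1, 187.5, 334.8]
tcp_rot: [[0.987, 0.163, 0.004], [0.163, -0.987, 0.003], [0.004, -0.002, -1.0]]
force: [3.5, 5.3, 2.6]
finger_gap: 11.1
```

The force flipped sign and the tool moved only 1.4 of 3 mm, so the stay has seated. I'll open a little, still caging the bar, as a test.

send_rows:
  targets:
    - [0.1,0.02,0,0,0,0,0.8]
    - [0,0,0,0,0,0,0.75]
    - [0,0,0,0,0,0,0.7]
    - [0,0,0,0,0,0,0.7]

```text
t: 8.6
position: [620.6, 186.1, 333.6]
tcp_rot: [[0.987, 0.163, -0.001], [0.163, -0.987, -0.001], [-0.001, 0.001, -1.0]]
force: [-0.1, 0.3, -0.4]
finger_gap: 25.8
```

```bash
python3 st.py; python3 - <<'E'
from h import *
im,P=cloud("wrist"); cv2.imwrite("pics/w2.png",im)
E
```

```text
t 8.6 p [620.6 186.1 333.6] jaw 9.4 z [-0.001 -0.001 -1.   ] gap 25.8 F [-0.1  0.3 -0.4] q [ 0.29  0.4   0.26  1.43 -0.    1.7 ]
```

View pics/w2.png

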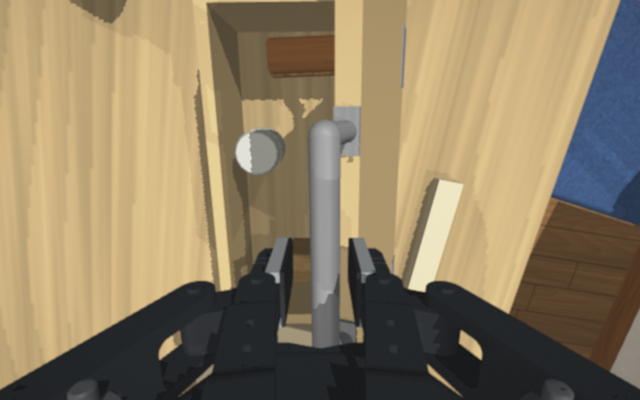

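The bar stands free between the open pads with no force, so the stay holds. The bottle's base disc is at (259,152), and the sander (brown) is at the +y end of the chest.

send_rows:
  targets:
    - [0,0,1.5,0,0,0,0.7]
    - [0,0,3,0,0,0,0.65]
    - [-1,0,3.5,0,0,0,0.5]
    - [-4,0,1,0,0,0,0]
    - [-4.5,0,0,0,0,0,0]
    - [-4,0,0,0,0,0,0]
    - [0,0,0,0,0,0,0]

```text
t: 9.35
position: [481.4, 186.0, 425.2]
tcp_rot: [[0.986, 0.164, -0.001], [0.164, -0.986, 0.0], [-0.001, -0.0, -1.0]]
force: [1.0, -0.5, 0.2]
finger_gap: 85.5
```

```bash
python3 st.py; python3 - <<'E'
from h import *
im,P=cloud("wrist"); cv2.imwrite("pics/w3.png",im); np.save("/tmp/w3.npy",P)
E
```

```text
t 9.35 p [481.4 186.  425.2] jaw 9.5 z [-0.001  0.    -1.   ] gap 85.5 F [ 1.  -0.5  0.2] q [0.37 0.14 0.13 1.56 0.   1.77]
```

View pics/w3.png

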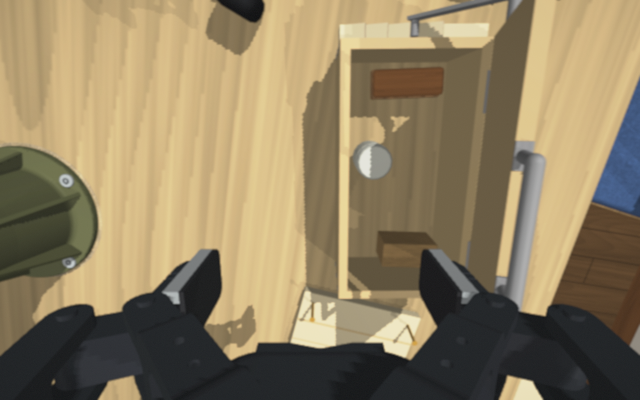

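The lid is propped, with the stay visible at the top right. The bottle's top disc is at (373,160) with radius ~18 px, the sander is at (407,82), and the carton is at about (405,247).

```bash
python3 - <<'E'
from h import *
P=np.load("/tmp/w3.npy"); z=P[...,2]
m=np.zeros(z.shape,bool);m[138:184,348:398]=1
m&=(z>105)&(z<125)
v,u=np.nonzero(m);print(len(v),u.min(),u.max(),v.min(),v.max())
b=P[m];print("bottle cloud",np.median(b,0),(b.max(0)+b.min(0))/2,np.ptp(b,axis=0))
print("ray",ray("wrist",373.5,160.5,115))
yaw=.1645;hx=np.array([687,196.5])
ax=np.array([np.cos(yaw),np.sin(yaw)]);ay=np.array([-ax[1],ax[0]])
c=(np.median(b,0)[:2]-hx);print("chest frame",c@ax+90,c@ay)
for n,(a0,a1,c0,c1),zz in(("sander",(70,95,375,440),(40,65)),("carton",(232,262,378,430),(55,80))):
    q=P[a0:a1,c0:c1].reshape(-1,3);q=q[(q[:,2]>zz[0])&(q[:,2]<zz[1])];w=(q[:,:2]-hx);print(n,len(q),"x",(w@ax+90).min(),(w@ax+90).max(),"y",(w@ay).min(),(w@ay).max())
for v in (100,150,220):  # lid inner face & bar
  for u in (350,530): print(v,u,P[v,u].round(0))
E
```

```text
1007 355 390 144 179
bottle cloud [550.23457727 199.71274223 114.41015291] [551.22592817 198.87725386 111.10930191] [47.27140915 46.63257054 12.14464047]
ray [553.81078392 201.62531575 115.        ]
chest frame -44.39302273246392 25.56595407990533
sander 1618 x -36.24475877839056 58.08210036780211 y 113.62660420688722 146.2768355848169
carton 927 x -18.229562610246205 59.69286943911736 y -144.6444797015789 -108.30200143078467
100 350 [514. 276.  11.]
100 530 [618. 283. 302.]
150 350 [529. 200.   8.]
150 530 [627. 249. 307.]
220 350 [552.  82.   9.]
220 530 [620. 205. 340.]
```

send_rows:
  targets:
    - [0,0,0,0,0,7.5,0]
    - [0,0,0,0,0,7.5,0]
    - [0,0,0,0,0,7.5,0]
    - [0,0,0,0,0,7.5,0]
    - [0,0,0,0,0,7.5,0]
    - [0,0,0,0,0,7.5,0]
    - [1,0.2,-1,0,0,7.5,0]
    - [1,0.2,-1,0,0,7.5,0]
    - [1,0.2,-1,0,0,7.5,0]
    - [1,0.2,-1,0,0,7.5,0]
    - [1.5,0.3,-1,0,0,7.5,0]
    - [1.5,0.3,-1,0,0,7.5,0]

```text
t: 10.6
position: [557.5, 200.5, 363.1]
tcp_rot: [[-0.168, 0.986, 0.0], [0.986, 0.168, -0.0], [-0.0, 0.0, -1.0]]
force: [-0.2, -0.2, 0.3]
finger_gap: 85.4
```

send_rows:
  targets:
    - [0,0,-4,0,0,0,0]
    - [0,0,-4,0,0,0,0]
    - [0,0,-4,0,0,0,0]
    - [0,0,-2,0,0,0,0]
    - [0,0,0,0,0,0,0]
    - [0,0,0,0,0,0,0]

```text
t: 11.2
position: [556.6, 200.5, 224.1]
tcp_rot: [[-0.163, 0.987, -0.0], [0.987, 0.163, -0.0], [-0.0, -0.0, -1.0]]
force: [-0.3, 0.2, 0.6]
finger_gap: 85.5
```

```bash
python3 st.py; python3 - <<'E'
from h import *
im,P=cloud("wrist"); cv2.imwrite("pics/w4.png",im)
z=P[...,2];m=(z>108)&(z<122)&(np.hypot(P[...,0]-551,P[...,1]-200)<45);b=P[m]
m8=m.astype(np.uint8);v,u=np.nonzero(m);print(len(v),u.min(),u.max(),v.min(),v.max())
c,r=cv2.minEnclosingCircle(b[:,:2].astype(np.float32));print(c,r,np.median(b,0))
E
```

```text
t 11.2 p [556.6 200.5 224.1] jaw 99.4 z [-0. -0. -1.] gap 85.5 F [-0.3  0.2  0.6] q [ 0.35  0.31 -0.11  1.15 -0.    0.18]
3126 287 351 138 226
(541.1536254882812, 201.2462158203125) 34.80547332763672 [550.30275983 198.65570392 114.39923323]
```

View pics/w4.png

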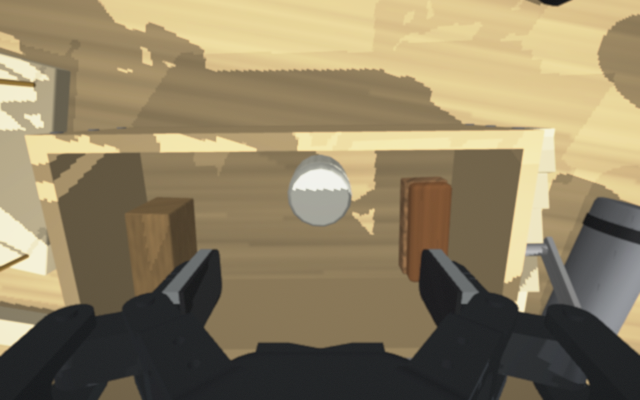

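The disc is at (320,195), centred between the fingers, with no obstacles under them. Descending.

send_rows:
  targets:
    - [-0.5,-0.05,-3.5,0,0,0,0]
    - [0,0,-3.5,0,0,0,0]
    - [0,0,-3,0,0,0,0]
    - [0,0,-2,0,0,0,0]
    - [0,0,-1.4,0,0,0,0]
    - [0,0,0,0,0,0,0]
    - [0,0,0,0,0,0,0]

```text
t: 11.95
position: [551.9, 200.4, 91.3]
tcp_rot: [[-0.163, 0.987, 0.002], [0.987, 0.163, 0.001], [0.0, 0.002, -1.0]]
force: [0.5, -0.6, 1.5]
finger_gap: 85.7
```

send_rows:
  targets:
    - [0,0,0,0,0,0,0.2]
    - [0,0,0,0,0,0,0.3]
    - [0,0,0,0,0,0,0.4]
    - [0,0,0,0,0,0,0.5]
    - [0,0,0,0,0,0,0.6]
    - [0,0,0,0,0,0,0.6]
    - [0,0,0,0,0,0,0.6]
    - [0,0,0,0,0,0,0.6]
  grip_force: 25

```text
t: 12.75
position: [551.4, 200.1, 90.8]
tcp_rot: [[-0.163, 0.987, 0.002], [0.987, 0.163, 0.0], [-0.0, 0.002, -1.0]]
force: [0.3, -1.3, 7.2]
finger_gap: 47.5
```

send_rows:
  targets:
    - [0,0,0,0,0,0,0.7]
    - [0,0,0.5,0,0,0,0.7]
    - [0,0,1,0,0,0,0.7]
    - [0,0,1.5,0,0,0,0.7]
    - [0,0,2,0,0,0,0.7]
    - [0,0,2,0,0,0,0.7]
    - [0,0,2,0,0,0,0.7]
    - [0,0,2,0,0,0,0.7]
    - [0,0,2,0,0,0,0.7]
    - [0,0,1.5,0,0,0,0.7]
    - [0,0,0.5,0,0,0,0.7]
    - [0,0,0,0,0,0,0.7]
  grip_force: 35

```text
t: 13.95
position: [551.1, 200.2, 240.8]
tcp_rot: [[-0.163, 0.987, 0.001], [0.987, 0.163, 0.001], [0.0, 0.001, -1.0]]
force: [0.1, 0.0, -2.7]
finger_gap: 47.5
```

```bash
python3 st.py; python3 - <<'E'
from h import *
im,P=cloud("wrist"); cv2.imwrite("pics/w5.png",im); np.save("/tmp/w5.npy",P)
z=P[...,2]; s=sensors.observe()["position"]
m=(np.hypot(P[...,0]-s[0],P[...,1]-s[1])<20)&(z>s[2])&(z<s[2]+45);b=P[m];print(len(b),np.median(b,0))
A=np.c_[b[:,:2],np.ones(len(b))];print("plane slope",np.linalg.lstsq(A,b[:,2],rcond=None)[0][:2])
E
```

```text
t 13.95 p [551.1 200.2 240.8] jaw 99.4 z [ 0.001  0.001 -1.   ] gap 47.5 F [ 0.1  0.  -2.7] q [ 0.35  0.29 -0.1   1.18  0.    0.18]
9009 [548.73373922 199.55617227 264.46117589]
plane slope [ 0.00280712 -0.00988125]
```

View pics/w5.png

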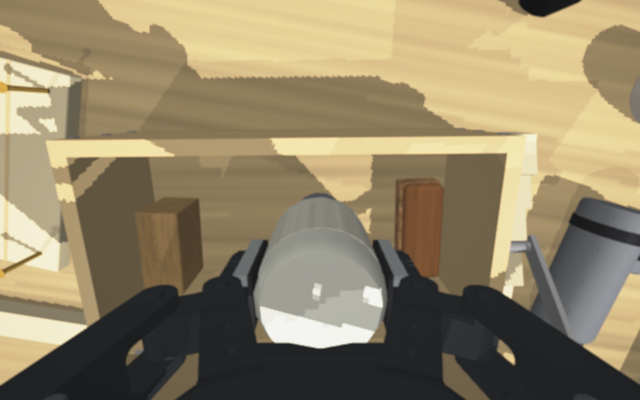

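The bottle is gripped and upright (top plane slope <0.01), with its top at z 264, so the base is at ~160. Moving to the seat.

send_rows:
  targets:
    - [0.1,-1,0,0,0,0,0.7]
    - [0.2,-2,0,0,0,0,0.7]
    - [0.4,-3,0,0,0,0,0.7]
    - [0.5,-4,0,0,0,0,0.7]
    - [0.5,-4,0,0,0,0,0.7]
    - [0.5,-4.5,0,0,0,0,0.7]
    - [0.5,-4.5,0,0,0,0,0.7]
    - [0.5,-4.5,0,0,0,0,0.7]
    - [0.5,-4,0,0,0,0,0.7]
    - [0.3,-3.5,0,0,0,0,0.7]
    - [0.1,-2,0,0,0,0,0.7]
    - [0.1,-1,0,0,0,0,0.7]

```text
t: 15.2
position: [591.7, -182.5, 238.6]
tcp_rot: [[-0.16, 0.987, -0.002], [0.987, 0.16, 0.0], [0.0, -0.002, -1.0]]
force: [-0.1, 0.1, -1.7]
finger_gap: 47.5
```

send_rows:
  targets:
    - [0,0,0,0,0,0,0.7]
    - [0,0,-2,0,0,0,0.7]
    - [0,0,-3,0,0,0,0.7]
    - [0,0,-3,0,0,0,0.7]
    - [0,0,-2,0,0,0,0.7]
    - [0,0,-1.5,0,0,0,0.7]
    - [0,0,-0.5,0,0,0,0.7]
    - [0,0,0,0,0,0,0.7]
    - [0,0,0,0,0,0,0.7]

```text
t: 16.1
position: [593.3, -179.5, 120.8]
tcp_rot: [[-0.164, 0.987, 0.001], [0.987, 0.164, -0.0], [-0.0, 0.001, -1.0]]
force: [-0.2, -0.8, -0.9]
finger_gap: 47.1
```

```bash
python3 st.py; python3 - <<'E'
from h import *
im,P=cloud("top"); z=P[...,2]; s=sensors.observe()["position"]
x,y=P[...,0],P[...,1]
m=(z>15)&(z<25)&(x>470)&(x<720)&(y>-310)&(y<-60)
print(cv2.minAreaRect(np.stack([x[m],y[m]],-1).astype(np.float32)),np.median(z[m]))
im,P=cloud("wrist");z=P[...,2]
m=(np.hypot(P[...,0]-s[0],P[...,1]-s[1])<20)&(z>s[2])&(z<s[2]+45);b=P[m];print(len(b),np.median(b,0))
m=(z>10)&(z<30)&(P[...,0]<545)&(np.abs(P[...,1]+180)<80);print("seat z",np.median(z[m]),m.sum())
E
```

```text
t 16.1 p [ 593.3 -179.5  120.8] jaw 99.4 z [ 0.001 -0.    -1.   ] gap 47.1 F [-0.2 -0.8 -0.9] q [-0.29  0.43 -0.19  0.95  0.   -0.46]
((597.7017822265625, -131.71444702148438), (123.85205078125, 220.97882080078125), 84.3509521484375) 20.155037906790636
8853 [ 591.586227   -180.26521135  144.76665962]
seat z 19.536933521629532 25177
```

send_rows:
  targets:
    - [0,0,-0.7,0,0,0,0.7]
    - [0,0,-0.5,0,0,0,0.7]
    - [0,0,-0.3,0,0,0,0.7]
    - [0,0,-0.2,0,0,0,0.7]
    - [0,0,0,0,0,0,0.7]
    - [0,0,0,0,0,0,0.7]

```text
t: 16.8
position: [592.8, -180.0, 102.9]
tcp_rot: [[-0.163, 0.987, -0.0], [0.987, 0.163, 0.0], [0.0, -0.0, -1.0]]
force: [0.2, 0.5, -1.7]
finger_gap: 46.9
```

send_rows:
  targets:
    - [0,0,-0.1,0,0,0,0.7]
    - [0,0,-0.1,0,0,0,0.7]
    - [0,0,0,0,0,0,0.7]

```text
t: 17.1
position: [592.9, -180.0, 101.0]
tcp_rot: [[-0.163, 0.987, 0.0], [0.987, 0.163, -0.0], [-0.0, 0.0, -1.0]]
force: [-0.6, -0.7, -0.9]
finger_gap: 47.0
```

send_rows:
  targets:
    - [0,0,-0.1,0,0,0,0.7]
    - [0,0,0,0,0,0,0.7]
    - [0,0,0,0,0,0,0.7]

```text
t: 17.4
position: [593.1, -180.0, 100.9]
tcp_rot: [[-0.163, 0.987, 0.001], [0.987, 0.163, -0.0], [-0.0, 0.001, -1.0]]
force: [-1.5, 0.6, 6.0]
finger_gap: 47.7
```

The cap has touched the seat (Fz jumped to +6 N). Releasing gently.

send_rows:
  targets:
    - [0,0,0,0,0,0,0.45]
    - [0,0,0,0,0,0,0.4]
    - [0,0,0,0,0,0,0.35]
    - [0,0,0,0,0,0,0.25]
    - [0,0,0,0,0,0,0.1]
    - [0,0,0,0,0,0,0]
    - [0,0,0,0,0,0,0]
    - [0,0,0,0,0,0,0]

```text
t: 18.2
position: [592.7, -180.0, 99.9]
tcp_rot: [[-0.163, 0.987, -0.0], [0.987, 0.163, 0.0], [0.0, -0.0, -1.0]]
force: [0.7, 0.6, -0.1]
finger_gap: 85.2
```

send_rows:
  targets:
    - [0,0,1,0,0,0,0]
    - [0,0,2,0,0,0,0]
    - [0,0,3,0,0,0,0]
    - [0,0,4,0,0,0,0]
    - [0,0,4,0,0,0,0]
    - [-2,0,3,0,0,0,0]
    - [-4,-1,0,0,0,0,0]
    - [-4,-1,0,0,0,0,0]
    - [0,0,0,0,0,0,0]
    - [0,0,0,0,0,0,0]

```text
t: 19.2
position: [492.5, -200.3, 271.1]
tcp_rot: [[-0.162, 0.987, 0.002], [0.987, 0.162, -0.0], [-0.001, 0.002, -1.0]]
force: [0.1, 0.2, 0.7]
finger_gap: 85.6
```

```bash
python3 st.py; python3 - <<'E'
from h import *
im,P=cloud("scene")
z=P[...,2];m=(np.hypot(P[...,0]-592,P[...,1]+180)<35)&(z>115)&(z<130);b=P[m];print("bottle top",len(b),np.median(b,0) if len(b) else 0)
b=P[(np.hypot(P[...,0]-592,P[...,1]+180)<60)&(z>60)&(z<130)];print((b.max(0)+b.min(0))/2,b[:,2].max())
q=P[(z>310)&(P[...,0]>590)&(P[...,0]<670)&(P[...,1]>80)&(P[...,1]<300)];print("bar top z",np.percentile(q[:,2],[50,95,100]) if len(q) else 0)
cv2.imwrite("pics/s2.png",im)
E
```

```text
t 19.2 p [ 492.5 -200.3  271.1] jaw 99.3 z [ 0.002 -0.    -1.   ] gap 85.6 F [0.1 0.2 0.7] q [-0.39  0.18 -0.18  1.22  0.   -0.55]
bottle top 131 [ 598.36251273 -179.54495284  123.98714731]
[ 596.66788658 -182.42870156   93.97453449] 127.76180736699739
bar top z [336.67252913 340.85946283 342.91874074]
```

View pics/s2.png

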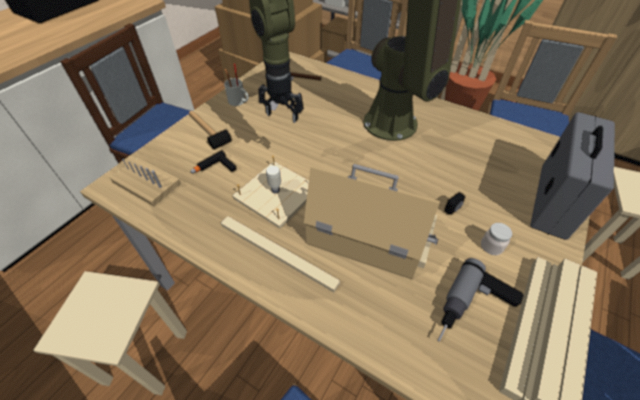

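The scene shows the bottle upright at (273,178) in the middle of the seat, the lid propped with its handle at (373,175), and the bystanders unmoved. Handing in.

```bash
python3 -c "
from bench import arm; print(arm.sign_off())"
```

```text
the job is handed in; nothing more can be done
None
```

I opened the lid by pinching its handle, raised it to about 1.36 rad and lowered it gently until the stay took the load in the last notch. I then lifted the bottle straight out and stood it on its cap in the middle of the seat. The job was handed in at about 19 s on the robot's clock; no verdict was given.

What the last checks showed:
- **Lid:** the top of the handle bar measures about 341 mm. That puts its axis at about 335 mm, which is the last notch. The stay held the lid once the fingers opened.
- **Bottle:** it stands upright on the seat, with its top at about 124 mm (expected 125 mm). Its centre is within about 6 mm of the seat's centre. The scene camera read it about 5 mm farther in x than the wrist camera did, which is well inside the 40 mm allowed.
- **Robot:** the gripper is clear of everything, with forces near zero.
- **Bystanders:** they look unmoved in the last picture. I did not measure their positions, and the carton and sander are hidden behind the lid in that picture. I last saw those two unmoved when the bottle was lifted out.

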